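Contact-probe check of a chilled cake plate

TASK

Take the square-handled surface thermometer out of its stand and, keeping it square to the sloping chilled plate with its sprung foot pressed lightly (about half way in), slide the foot slowly along the black seam, a few centimetres a second at most, from the cross bar to the ring without leaving it or lifting off. Hold it there, centred in the ring, square to the plate and with the foot still about half way in, for two seconds, and finish while still holding it so. Leave the needle thermometer and everything else on the counter where it stands.

Things in the scene. Friction and masses are not known exactly. Their poses are not given: they have to be found in the camera images.
- probe: Surface thermometer, about 120 g, loose and upright in either socket of the stand. Origin: underside of its black collar, which rests on the stand's top; z up. Collar 36 mm across, z 0 to 8 mm. White handle 24 x 24 mm square (sides along x, y), z 8 to 98 mm, small dark screen on top. Below: steel sleeve 18 mm across, 44 mm long, then the sprung foot, its flat end at z = -60 mm when free.
- tip (a point): Centre of the flat end of the sprung foot (steel disc 16 mm across, 5 mm thick) on the probe's axis, 60 mm below the probe's origin when free. It moves with the foot.
- plunger (a joint): How far the foot is pushed up into the probe, m: 0 free, 0.010 fully in. Spring 500 N/m with 0.5 N preload: half way in (5 mm) takes about 3 N.
- stand: Fixed grey block 80 x 160 x 75 mm high (x, y, z), origin at the centre of its underside, turned up to 0.5 rad. Two vertical holes 23 mm across at y = +42 and -42 mm (x = 0): one holds the probe, the other the needle thermometer. The probe's foot ends 15 mm above the counter; it comes out straight up (lift at least 65 mm).
- plate: Fixed chilled aluminium cake plate 220 x 280 mm (x, y). Origin: centre of its flat upper face, 70 mm above the counter; z is the face's normal. Slopes 15 degrees, edge nearer the robot (-x) low; turned up to 0.25 rad. Seam along y at x = 0, flush; the part to follow, y = -65 to 65 mm, is black. On its low side a 12 mm lip, and cakes up to 30 mm high at x = -100 to -60 mm.
- start (a point): Middle of the black cross bar (34 x 5 mm, flush) at the start of the black seam, on the plate's face at y = -65 mm (the right-hand end seen from the robot).
- ring (a point): Centre of the black ring (34 mm outside, 25 mm inside, flush) at the other end of the seam, on the plate's face at y = +65 mm (the left-hand end seen from the robot).
- needle: Needle thermometer, not to be disturbed: round white handle 22 mm across, rising to 66 mm above the stand's top, black collar 32 mm across; in the stand's other socket, 84 mm from the probe. Origin at the collar's underside.
- mug: White mug, 76 mm across, 90 mm high, near the stand; bystander, origin at the centre of its underside.
- sugar: Glass sugar jar with steel cap, 60 mm across, 85 mm high, near the stand; bystander.
- server: Cake server with wooden handle, 240 mm long, lying at the left; bystander.
- roll: Bread roll, 86 mm across, 48 mm high, at the left; bystander.
- tongs: Steel tongs, 210 mm long, lying at the right; bystander.
- jam: Jam jar, 62 mm across, 90 mm high, at the back of the counter; bystander.
Things that resemble listed ones, but are neither listed nor needed, are in the scene too. Leave any orange or purple look-alike of the stand alone.

How it is judged:
On the way, in this order (a step that is already met when the one before it is completed fails the run):
1. the probe is drawn out of its stand, held in the fingers (height (world z) of tip above 0.085 m and contact force between the fingers and probe above 1 N and contact force between probe and stand below 0.1 N), for 0.1 s.
2. the foot is pressed on the cross bar, square to the plate (distance between tip and start below 0.01 m and contact force between probe and plate above 0.3 N and angle between the z axis of probe and the z axis of plate, either way round below 0.2 rad and value of joint plunger between 0.001 and 0.0092 m), for 0.2 s.
3. the foot slides along the seam, pressed and square: a quarter of the way (y of tip in the frame of plate between -0.044 and -0.028 m and x of tip in the frame of plate between -0.01 and 0.01 m and value of joint plunger between 0.001 and 0.0092 m and contact force between probe and plate above 0.3 N and angle between the z axis of probe and the z axis of plate, either way round below 0.2 rad), for 0.08 s.
4. the foot slides along the seam, pressed and square: half way (y of tip in the frame of plate between -0.008 and 0.008 m and x of tip in the frame of plate between -0.01 and 0.01 m and value of joint plunger between 0.001 and 0.0092 m and contact force between probe and plate above 0.3 N and angle between the z axis of probe and the z axis of plate, either way round below 0.2 rad), for 0.08 s.
5. the foot slides along the seam, pressed and square: three quarters (y of tip in the frame of plate between 0.028 and 0.044 m and x of tip in the frame of plate between -0.01 and 0.01 m and value of joint plunger between 0.001 and 0.0092 m and contact force between probe and plate above 0.3 N and angle between the z axis of probe and the z axis of plate, either way round below 0.2 rad), for 0.08 s.
6. the foot is held still in the ring, square and lightly pressed (distance between tip and ring below 0.008 m and contact force between probe and plate above 0.3 N and angle between the z axis of probe and the z axis of plate, either way round below 0.14 rad and value of joint plunger between 0.002 and 0.0085 m and contact force between the fingers and probe above 1 N and linear speed of probe below 0.015 m/s and contact force between probe and stand below 0.1 N), for 1.5 s.
At the end, for the whole second after the job is handed in: The fingers hold the probe, clear of the stand, with the centre of its foot within 8 mm of the ring's centre and on the plate, its axis within 8 degrees of the plate's normal, the foot pushed in 2 to 8.5 mm, and the probe at rest (under 15 mm/s) (all of step 6); the arm keeps its last pose, push and grip.
It fails at once if the probe moves faster than 8 cm/s while its foot touches the plate (contact force between probe and plate above 0.3 N and linear speed of probe above 0.08 m/s).
It fails at once if the probe touches the plate more than 15 mm to the side of the seam (contact force between probe and plate above 0.3 N and (x of tip in the frame of plate above 0.015 m or x of tip in the frame of plate below -0.015 m)).
It fails at once if the foot is lifted off the seam between the bar and the ring (2.5 to 8 mm above it) (y of tip in the frame of plate between -0.045 and 0.045 m and x of tip in the frame of plate between -0.015 and 0.015 m and z of tip in the frame of plate between 0.0025 and 0.008 m).
It fails at once if the probe is pushed onto the plate with more than 15 N (contact force between probe and plate above 15 N).
It fails at once if the needle thermometer or another bystander is moved more than 30 mm (distance of any of needle, mug, sugar, server, roll, tongs, jam from where it was at the start of the episode above 0.03 m).
It also fails if it takes over 64 s, if anything falls off the work surface, if the arm or the gripper's body presses on something with over 40 N, if the wrist force passes 120 N, or if a joint passes its speed limit or range.

ROBOT

A 6-joint arm with a two-finger parallel gripper is mounted at the origin on the work surface. World frame = base frame: x ahead of the robot, y to its left, z up, the work surface at z = 0. Lengths are in m, angles in rad, forces in N, time in s.
With the tool pointing down it reaches from about 0.35 to 0.95 m from the base axis. Payload 17.4 kg.
Tool frame: the origin (TCP) lies between the finger pads; the fingertips stand 11 mm ahead of it and the grasp point (between the pads) lies 8 mm behind it; z points along the fingers, y is the line along which they close (so a half turn about z gives the same grasp; the last joint's range is limited). The gripper opens to 93 mm and grips with 3 to 60 N. Pads are 15 mm wide; open, the fingers measure 128 mm over their backs; the gripper's body (75 mm by 188 mm) begins 65 mm behind the grasp point.
Start: joints at [1.137, 0.116, 1.442, -0, 1.584, -0.038], TCP at [0.26, 0.623, 0.23] pointing down, gripper open.
Joint ranges: [-2.83, 2.83], [-0.83, 2.19], [0.07, 2.5], [-1.14, 4.28], [0.01, 3], [-2.97, 2.97]. Speed limits (rad/s): [1.89, 1.89, 2.22, 3.14, 3.14, 3.14].

INTERFACE

Orientations are given as a 3x3 rotation matrix whose columns are the frame's x, y, z axes.
In Python, from station import robot, imaging gives the robot as it stands.
- The arm moves only by the tool play_rows, never from a script. Its argument "targets" is a list of rows, each a list of 7 numbers: the shift along the tool's x, y, z in a scale on which 1.0 is 50 cm, then the turn, a rotation vector about the tool's x, y, z in normalised numbers (1 is 2 rad), then the finger opening in cm, from 0 to 9.3. A call has 1 to 12 rows; each row is the pose to reach, as a shift and turn from the pose commanded when the call began, along the tool's axes at that moment; what a row does not reach only later rows make up. A row lasts 1/10 s, in which the tool goes at most 50 mm and 8.59 degrees, less where a joint would pass 70% of its speed; a pose out of reach is approached as far as the arm can. Shift and turn numbers lie between -1 and 1, and a call with a number outside is refused. A call with a gripper value outside its range is refused whole. The fingers move at their own pace and stop on an object; the grip force is fixed at half the most. Time passes only in rows, so rows that repeat a pose let the fingers close. It gives the time, the measured TCP pose, the force, the opening and the grip force at its end, in the units of the state.
- robot.read_state(): the state, without advancing time (a new reading comes with each control period).
- imaging.grab_frame(name): name is "scene" or "top" or "wrist"; returns a dict with "img" (384x512x3 uint8, red, green, blue), "mtx" (3x3 intrinsics, pixels), "D" ([k1, k2, p1, p2, k3] as OpenCV has them; the pictures are not rectified), "world_from_camera" (4x4, takes a point from camera to world coordinates). Camera axes: x right, y down, z forward; pixel columns grow to the right and rows downward; lengths in m; the calibration is good to about 2 mm. A picture is of the moment at which its call begins. There is no depth.
- robot.hand_in(): hands the job in; it is judged then, once.
The state is a dict: "time": time; "qpos": joint angles; "joint_vel": joint speeds; "effort": joint torques, N m; "ee_pos": TCP position; "eef_rot": TCP orientation; "wrist_force": force on the tool from outside, world axes, zero at the start; "torque": the same for the moment, N m; "gripper_width": opening from 0.0 (shut) to 1.0 (fully open); "gripper_force": force on a finger pad.
Only numpy, scipy, OpenCV 4.12 (cv2) and the standard library are available. Lean on these libraries where they do the work, as an engineer would, in place of code of your own. Each camera call takes 0.05 s, during which the arm holds its last target. There are 200 camera calls.

## Working session

There is one attempt and no reset: what is moved stays moved. The work goes in short steps, Python scripts to look and compute and a tool call to move; the robot and the scene stay as the last step left them, time stands still between calls to the robot, and variables do not carry over. Pictures are saved under pics/ and viewed, at most 14 in all, crops included, and the job is handed in when it is done.

Besides the shell and the picture viewer there is one more tool, called after "Request:" by a JSON object that holds its "name" and its "arguments", one argument or row to a line. play_rows: Moves the arm, as the interface text tells. Its arguments: {"type":"object","properties":{"targets":{"type":"array","items":{"type":"array","items":{"type":"number"}}}},"required":["targets"]}

```bash
mkdir -p pics; cat > h.py <<'E'
import numpy as np, cv2, json
from station import robot, imaging
def snap(n,tag):
    f=imaging.grab_frame(n); cv2.imwrite(f'pics/{tag}.png',f['img'][:,:,::-1])
    np.savez(f'pics/{tag}.npz',**{k:np.array(v) for k,v in f.items()}); return f
def load(tag): return np.load(f'pics/{tag}.npz')
def ray(f,uv):
    uv=np.array(uv,float).reshape(-1,1,2)
    n=cv2.undistortPoints(uv,f['mtx'],f['D']).reshape(-1,2)
    T=f['world_from_camera']; d=np.c_[n,np.ones(len(n))]@T[:3,:3].T
    return T[:3,3],d
def onz(f,uv,z):
    o,d=ray(f,uv); return o+d*((z-o[2])/d[:,2])[:,None]
def tri(obs):
    A=np.zeros((3,3));b=np.zeros(3)
    for f,uv in obs:
        o,d=ray(f,uv);d=d[0]/np.linalg.norm(d[0]);P=np.eye(3)-np.outer(d,d);A+=P;b+=P@o
    x=np.linalg.solve(A,b)
    return x
def proj(f,X):
    T=np.linalg.inv(f['world_from_camera']); return cv2.projectPoints(np.array(X,float).reshape(-1,1,3),cv2.Rodrigues(T[:3,:3])[0],T[:3,3],f['mtx'],f['D'])[0].reshape(-1,2)
E
python3 - <<'E'
from h import *
a=snap('scene','s0')['img'];b=snap('top','t0')['img']
for n in('s0','t0'):
    i=cv2.imread(f'pics/{n}.png');cv2.imwrite(f'pics/{n}b.png',cv2.resize(i,(800,600),interpolation=cv2.INTER_CUBIC))
print(robot.read_state())
E
```

```text
{'time': 0.1, 'qpos': array([ 1.13716935e+00,  1.16451855e-01,  1.44217463e+00,  2.27295418e-05,
        1.58398909e+00, -3.77961234e-02]), 'joint_vel': array([-1.53161184e-04, -6.88773506e-04, -2.48796861e-03,  8.52736194e-06,
       -9.96157044e-04, -1.09814581e-03]), 'effort': array([ 2.35552478e-03, -7.22892237e+01, -6.23870516e+01,  7.80176441e-02,
        2.28934136e-02, -6.96325174e-05]), 'ee_pos': array([0.26019587, 0.62266224, 0.22898447]), 'eef_rot': array([[-9.22676624e-01,  3.85574434e-01, -4.50418271e-04],
       [ 3.85574692e-01,  9.22676169e-01, -9.18695371e-04],
       [ 6.13647574e-05, -1.02132863e-03, -9.99999477e-01]]), 'wrist_force': array([-0.18042435,  0.06334485,  0.02294914]), 'torque': array([ 0.01423942, -0.05977353, -0.0110044 ]), 'gripper_force': 0.0, 'gripper_width': 1.0013470975607022}
```

View pics/s0b.png

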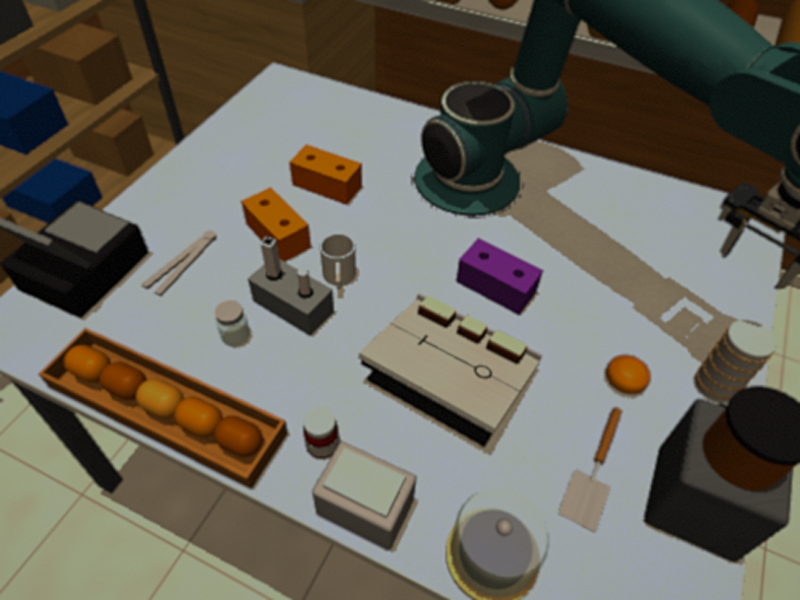

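View pics/t0b.png

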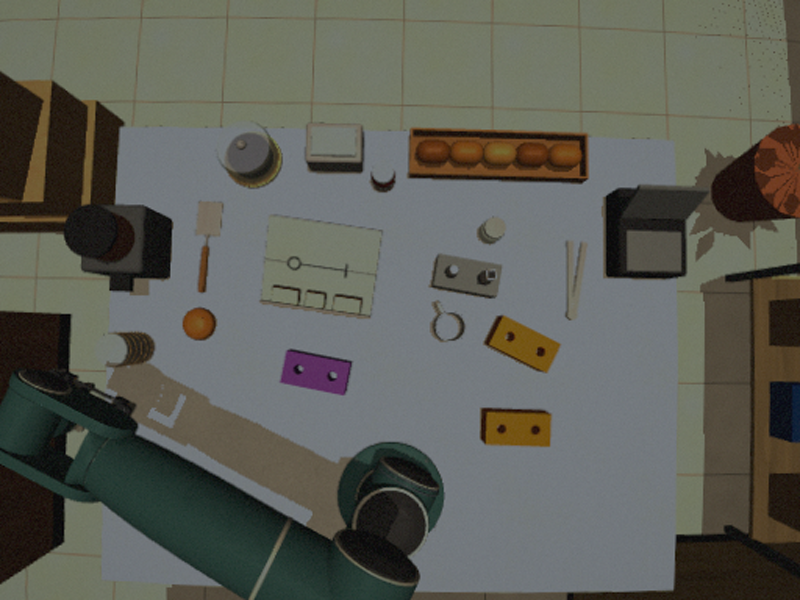

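The scene view shows the probe in the far-right socket of the grey stand, at about (270,255) scene and (488,275) top. The plate's seam runs from about (345,270) to (294,263) in the top view. I'll enlarge both.

```bash
python3 - <<'E'
import cv2
i=cv2.imread('pics/s0.png')[145:285,155:355];cv2.imwrite('pics/s0c.png',cv2.convertScaleAbs(cv2.resize(i,None,fx=4,fy=4,interpolation=cv2.INTER_CUBIC),alpha=1.3))
i=cv2.imread('pics/t0.png')[130:215,160:330];i=cv2.resize(i,(782,391),interpolation=cv2.INTER_CUBIC);cv2.imwrite('pics/t0c.png',cv2.convertScaleAbs(i,alpha=1.5))
E
```

```text
(no output)
```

View pics/s0c.png

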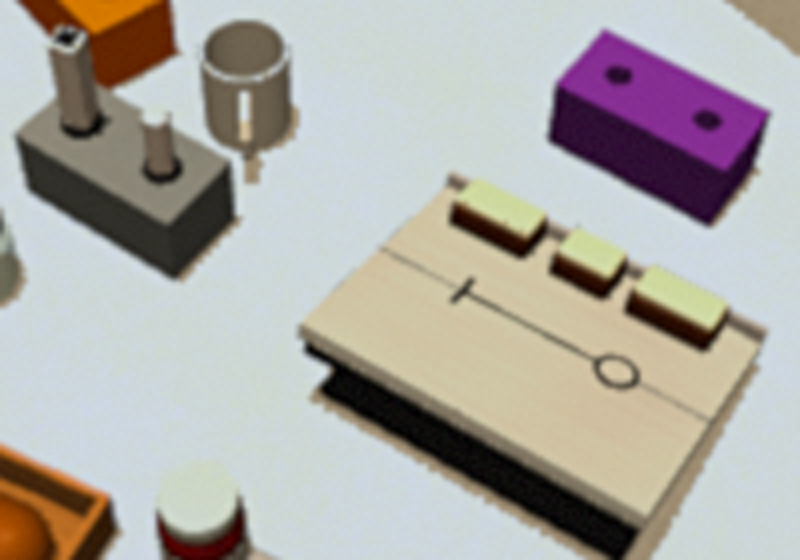

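View pics/t0c.png

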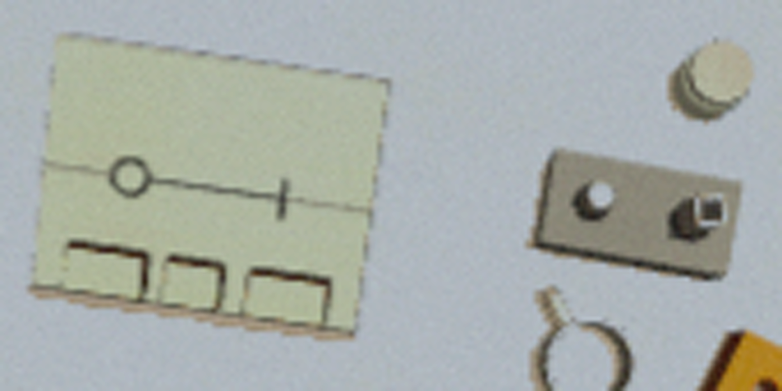

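```bash
cat > m.py <<'E'
from h import *
s=load('s0');t=load('t0')
S=lambda u,v:(155+(u+.5)/4-.5,145+(v+.5)/4-.5)
T=lambda u,v:(160+(u+.5)/4.6-.5,130+(v+.5)/4.6-.5)
P={}
for n,a,b in [('start',(463,291),(282,198)),('ring',(616,371),(130,176)),('seamR',(382,248),(372,211)),('seamL',(712,420),(43,162)),('farR',(301,332),(388,80)),('farL',(645,518),(60,35)),('probetop',(68,38),(711,209)),('needletop',(156,115),(601,194)),('stA',(18,133),(741,182)),('stB',(175,222),(557,150)),('stC',(233,165),(537,243))]:
    x=tri([(s,S(*a)),(t,T(*b))]); P[n]=x
    print(n,x.round(4),(proj(s,x)-S(*a)).round(1),(proj(t,x)-T(*b)).round(1))
print('start-ring',np.linalg.norm(P['ring']-P['start']))
for n,z in(('start',.07),('ring',.07)):
    print(n,onz(s,S(*{'start':(463,291),'ring':(616,371)}[n]),z),onz(t,T(*{'start':(282,198),'ring':(130,176)}[n]),z))
c=onz(t,[T(741,182),T(557,150),T(537,243),T(722,277)],.075); print(c,c.mean(0))
c2=onz(s,[S(18,133),S(175,222),S(233,165)],.075);print(c2,(c2[0]+c2[2])/2)
print('probe',onz(s,S(68,38),.173),onz(t,T(711,209),.173))
E
python3 m.py
```

```text
start [0.5674 0.1223 0.0745] [[-0.2 -0. ]] [[-0.1  0. ]]
ring [0.5832 0.2499 0.0751] [[-0.1 -0. ]] [[-0.1  0. ]]
seamR [0.5577 0.0485 0.0728] [[-0.7 -0. ]] [[-0.5  0.2]]
seamL [0.593  0.3239 0.077 ] [[-0.4 -0. ]] [[-0.3  0.1]]
farR [0.6655 0.0365 0.0928] [[-0.5 -0. ]] [[-0.3  0.1]]
farL [0.6971 0.309  0.0967] [[-0.3 -0. ]] [[-0.2  0.1]]
probetop [ 0.5559 -0.2186  0.1768] [[-0.5 -0.1]] [[-0.4  0.2]]
needletop [ 0.5692 -0.1364  0.1437] [[-0.4 -0. ]] [[-0.3  0.1]]
stA [ 0.5884 -0.2604  0.0794] [[-0.6 -0.1]] [[-0.4  0.2]]
stB [ 0.611  -0.1039  0.079 ] [[-1.2 -0.1]] [[-0.8  0.4]]
stC [ 0.5347 -0.0921  0.0721] [[-0. -0.]] [[-0.  0.]]
start-ring 0.12855196542402242
start [[0.56414627 0.12162918 0.07      ]] [[0.56806179 0.12226736 0.07      ]]
ring [[0.57966462 0.24955659 0.07      ]] [[0.58384173 0.25054019 0.07      ]]
[[ 0.58984604 -0.26294022  0.075     ]
 [ 0.61318679 -0.1074855   0.075     ]
 [ 0.53459053 -0.0920314   0.075     ]
 [ 0.50952187 -0.24769439  0.075     ]] [ 0.56178631 -0.17753788  0.075     ]
[[ 0.58477849 -0.26127488  0.075     ]
 [ 0.60711131 -0.10238684  0.075     ]
 [ 0.53676446 -0.09065542  0.075     ]] [ 0.56077148 -0.17596515  0.075     ]
probe [[ 0.55253523 -0.21963426  0.173     ]] [[ 0.55699305 -0.22053423  0.173     ]]
```

```bash
cat >> h.py <<'E'
from scipy.spatial.transform import Rotation as Ro
def Rdown(yaw): # tool z down, tool y along (−sin yaw, cos yaw)
    y=np.array([-np.sin(yaw),np.cos(yaw),0]);z=np.array([0,0,-1.]);return np.c_[np.cross(y,z),y,z]
def to(p,R,st=None):
    st=st or robot.read_state();R0=np.array(st['eef_rot'])
    return (R0.T@(np.array(p)-st['ee_pos'])*100).round(2),Ro.from_matrix(R0.T@R).as_rotvec().round(4)
E
python3 - <<'E'
from h import *
print(Rdown(-.144)); print(to([.45,.10,.28],Rdown(-.144)),to([.555,-.22,.28],Rdown(-.144)))
E
```

```text
[[-0.9896499   0.14350285  0.        ]
 [ 0.14350285  0.9896499   0.        ]
 [ 0.          0.         -1.        ]]
(array([-37.67, -40.91,  -5.06]), array([-1.000e-03, -2.000e-04, -2.518e-01])) (array([-59.69, -66.39,  -5.04]), array([-1.000e-03, -2.000e-04, -2.518e-01]))
```

Careful with the scale: shifts go in shares of 50 cm and turns go in shares of 2 rad. That gives: -40.9 cm / 50 = -0.818, -37.7 cm / 50 = -0.754, -0.25 rad / 2 = -0.125.

Request:
{"name": "play_rows", "arguments": {
  "targets": [
    [-0.754,-0.818,-0.1,0,0,-0.125,5],
    [-0.754,-0.818,-0.1,0,0,-0.125,5],
    [-0.754,-0.818,-0.1,0,0,-0.125,5],
    [-0.754,-0.818,-0.1,0,0,-0.125,5],
    [-0.754,-0.818,-0.1,0,0,-0.125,5],
    [-0.754,-0.818,-0.1,0,0,-0.125,5],
    [-0.754,-0.818,-0.1,0,0,-0.125,5],
    [-0.754,-0.818,-0.1,0,0,-0.125,5],
    [-0.754,-0.818,-0.1,0,0,-0.125,5],
    [-0.754,-0.818,-0.1,0,0,-0.125,5],
    [-0.754,-0.818,-0.1,0,0,-0.125,5],
    [-0.754,-0.818,-0.1,0,0,-0.125,5]
  ]
}}

```text
time: 1.3
ee_pos: [0.4514, 0.0961, 0.2799]
eef_rot: [[-0.989, 0.15, 0.0], [0.15, 0.989, -0.001], [-0.001, -0.001, -1.0]]
wrist_force: [-0.7, 0.4, -0.2]
gripper_width: 0.539
gripper_force: 0.0
```

```bash
python3 - <<'E'
from h import *
print(to([.555,-.22,.28],Rdown(-.144)))
E
```

```text
(array([-1.498e+01, -2.971e+01,  2.000e-02]), array([-0.0007,  0.0006, -0.0061]))
```

```bash
python3 - <<'E'
from h import *
snap('wrist','w0')
E
```

```text
(no output)
```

In the tool's units: -29.7 cm / 50 = -0.594, -15 cm / 50 = -0.3.

Request:
{"name": "play_rows", "arguments": {
  "targets": [
    [-0.3,-0.594,0,0,0,0,5],
    [-0.3,-0.594,0,0,0,0,5],
    [-0.3,-0.594,0,0,0,0,5],
    [-0.3,-0.594,0,0,0,0,5],
    [-0.3,-0.594,0,0,0,0,5],
    [-0.3,-0.594,0,0,0,0,5],
    [-0.3,-0.594,0,0,0,0,5],
    [-0.3,-0.594,0,0,0,0,5],
    [-0.3,-0.594,0,0,0,0,5],
    [-0.3,-0.594,0,0,0,0,5]
  ]
}}

```text
time: 2.35
ee_pos: [0.5558, -0.214, 0.2796]
eef_rot: [[-0.99, 0.144, -0.0], [0.144, 0.99, 0.0], [0.0, 0.0, -1.0]]
wrist_force: [0.3, 0.7, 0.4]
gripper_width: 0.537
gripper_force: 0.0
```

```bash
python3 - <<'E'
from h import *
f=snap('wrist','w1');a=load('w0')['img']
cv2.imwrite('pics/w01.png',np.hstack([cv2.resize(a,(400,300)),cv2.resize(f['img'],(400,300))])[:,:,::-1])
cv2.imwrite('pics/w1b.png',cv2.resize(f['img'],(800,600),interpolation=cv2.INTER_CUBIC)[:,:,::-1])
E
```

```text
(no output)
```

View pics/w1b.png

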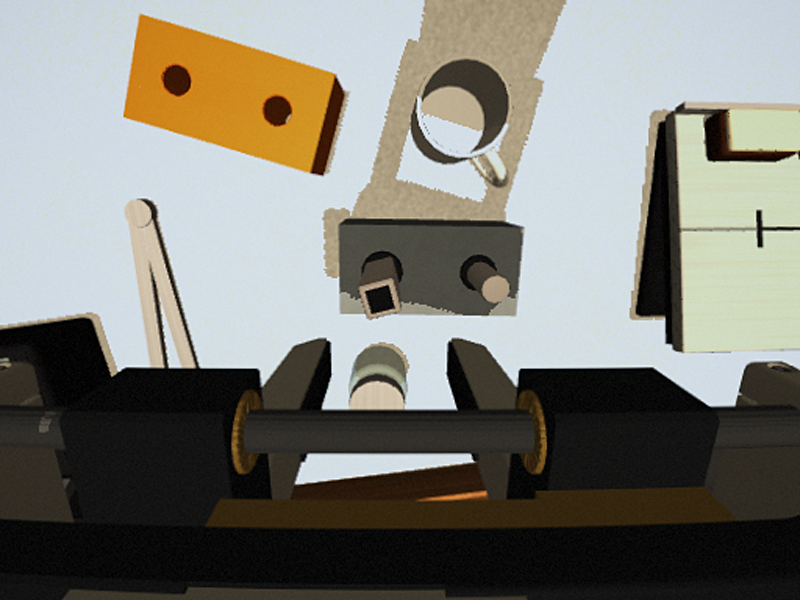

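The wrist picture shows the probe's square top with corners at about (358,283), (398,278), (401,314) and (362,319). It is turned slightly against the stand. The needle is at (495,289) and the cross bar at (759,229).

```bash
cat > m2.py <<'E'
from h import *
f=load('w1');k=lambda L:[((u+.5)*.64-.5,(v+.5)*.64-.5) for u,v in L]
c=onz(f,k([(358,283),(398,278),(401,314),(362,319)]),.173);print(c,c.mean(0),np.linalg.norm(np.diff(c,axis=0),axis=1))
d=c[0]-c[1]+c[3]-c[2];print('yaw of y-ish edge',np.arctan2(d[0],-d[1])); e=c[1]-c[2]+c[0]-c[3];print('x edge',np.arctan2(-e[1],-e[0]))
q=onz(f,k([(341,222),(522,227),(516,315),(341,306)]),.075);print(q,q.mean(0))
print('needle',onz(f,k([(495,289)]),.141),'start',onz(f,k([(759,229)]),.07))
print(f['world_from_camera'].round(3))
E
python3 m2.py
python3 - <<'E'
import cv2
i=cv2.imread('pics/w1.png')[150:212,212:340]
cv2.imwrite('pics/w1c.png',cv2.resize(i,None,fx=6,fy=6,interpolation=cv2.INTER_CUBIC))
E
```

```text
[[ 0.54217343 -0.23219481  0.173     ]
 [ 0.54260934 -0.20613374  0.173     ]
 [ 0.56691661 -0.20751018  0.173     ]
 [ 0.5666467  -0.233525    0.173     ]] [ 0.55458652 -0.21984093  0.173     ] [0.02606471 0.02434621 0.02601621]
yaw of y-ish edge -0.013552820836937896
x edge -0.055429055305341375
[[ 0.50803023 -0.24846837  0.075     ]
 [ 0.53432595 -0.09471512  0.075     ]
 [ 0.61302514 -0.10521054  0.075     ]
 [ 0.58179501 -0.26129569  0.075     ]] [ 0.55929408 -0.17742243  0.075     ]
needle [[ 0.56771065 -0.13734538  0.141     ]] start [[0.56597274 0.12293198 0.07      ]]
[[ 0.143  0.957  0.253  0.486]
 [ 0.99  -0.139 -0.036 -0.204]
 [ 0.001  0.255 -0.967  0.435]
 [ 0.     0.     0.     1.   ]]
```

View pics/w1c.png

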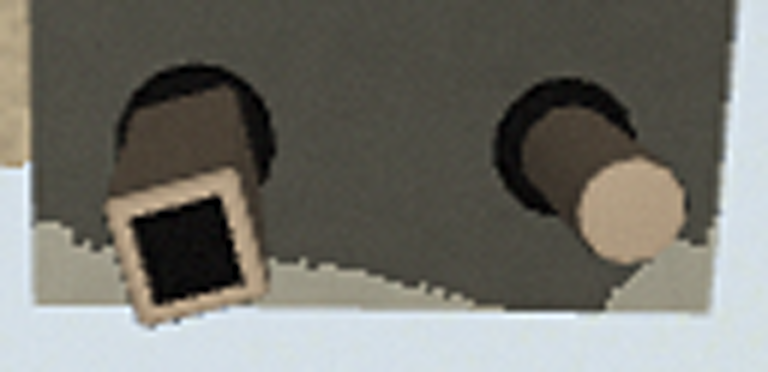

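View pics/w01.png

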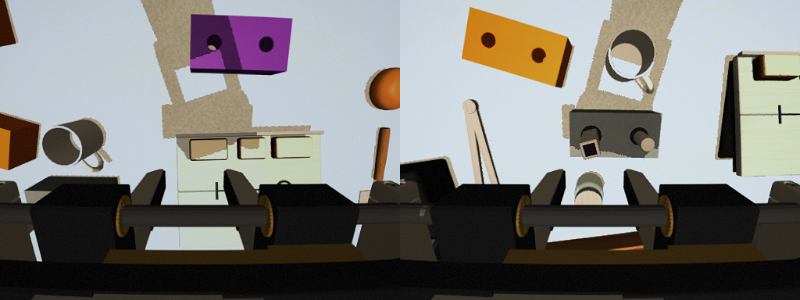

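The enlarged crop gives the probe's top corners at (106,203), (240,166), (270,288) and (148,325). The handle is turned about 0.25 rad from the stand. The first wrist view also shows the bar, at about (218,188).

```bash
python3 - <<'E'
from h import *
f=load('w1');k=lambda L:[(212+(u+.5)/6-.5,150+(v+.5)/6-.5) for u,v in L]
c=onz(f,k([(106,203),(240,166),(270,288),(148,325)]),.173);print(c,c.mean(0),np.linalg.norm(np.diff(c,axis=0),axis=1))
d=c[1]-c[0]+c[2]-c[3];y1=np.arctan2(-d[0],d[1]); e=c[2]-c[1]+c[3]-c[0];y2=np.arctan2(e[1],e[0]);print(y1,y2)
for y in (y1,y2,(y1+y2)/2): print(to([.5545,-.2198,.28],Rdown(y)),to([.5545,-.2198,.112],Rdown(y)))
E
```

```text
[[ 0.5447562  -0.2322994   0.173     ]
 [ 0.5416839  -0.20901106  0.173     ]
 [ 0.56353431 -0.20691939  0.173     ]
 [ 0.56710311 -0.22862361  0.173     ]] [ 0.55426938 -0.21921336  0.173     ] [0.02349012 0.0219503  0.02199567]
0.14654599024158044 0.12976027513486796
(array([ 0.04, -0.59, -0.02]), array([ 1.000e-04,  3.000e-04, -2.908e-01])) (array([ 0.05, -0.59, 16.78]), array([ 1.000e-04,  3.000e-04, -2.908e-01]))
(array([ 0.04, -0.59, -0.02]), array([ 1.00e-04,  3.00e-04, -2.74e-01])) (array([ 0.05, -0.59, 16.78]), array([ 1.00e-04,  3.00e-04, -2.74e-01]))
(array([ 0.04, -0.59, -0.02]), array([ 1.000e-04,  3.000e-04, -2.824e-01])) (array([ 0.05, -0.59, 16.78]), array([ 1.000e-04,  3.000e-04, -2.824e-01]))
```

In the tool's units: 8 cm / 50 = 0.16, 7 cm / 50 = 0.14, -0.28 rad / 2 = -0.14.

Request:
{"name": "play_rows", "arguments": {
  "targets": [
    [0,-0.01,0,0,0,-0.07,5],
    [0,-0.01,0,0,0,-0.14,5],
    [0,-0.01,0.08,0,0,-0.14,5],
    [0,-0.01,0.14,0,0,-0.14,5],
    [0,-0.01,0.16,0,0,-0.14,5],
    [0,-0.01,0.16,0,0,-0.14,5]
  ]
}}

```text
time: 3.0
ee_pos: [0.5546, -0.2195, 0.199]
eef_rot: [[-0.991, -0.135, -0.001], [-0.135, 0.991, 0.001], [0.001, 0.001, -1.0]]
wrist_force: [-0.5, -0.2, -0.2]
gripper_width: 0.535
gripper_force: 0.0
```

```bash
python3 - <<'E'
from h import *
print(robot.read_state()['ee_pos'],to([.5545,-.2194,.112],Rdown(.138)))
E
```

```text
[ 0.55464915 -0.21953689  0.1990362 ] (array([0.  , 0.01, 8.7 ]), array([ 0.0008, -0.0012, -0.0029]))
```

Aligned. I'll descend, close the fingers and check.

In the tool's units: 8.7 cm / 50 = 0.174, 8 cm / 50 = 0.16.

Request:
{"name": "play_rows", "arguments": {
  "targets": [
    [0,0,0.06,0,0,0,5],
    [0,0,0.12,0,0,0,5],
    [0,0,0.16,0,0,0,5],
    [0,0,0.174,0,0,0,5],
    [0,0,0.174,0,0,0,5],
    [0,0,0.174,0,0,0,2],
    [0,0,0.174,0,0,0,2],
    [0,0,0.174,0,0,0,2],
    [0,0,0.174,0,0,0,2],
    [0,0,0.174,0,0,0,2]
  ]
}}

```text
time: 4.0
ee_pos: [0.5552, -0.2206, 0.1133]
eef_rot: [[-0.991, -0.134, 0.001], [-0.134, 0.991, -0.0], [-0.001, -0.0, -1.0]]
wrist_force: [-0.2, -0.1, 4.4]
gripper_width: 0.26
gripper_force: 30.0
```

In the tool's units: -18 cm / 50 = -0.36, -15 cm / 50 = -0.3.

Request:
{"name": "play_rows", "arguments": {
  "targets": [
    [0,0,-0.02,0,0,0,2],
    [0,0,-0.06,0,0,0,2],
    [0,0,-0.1,0,0,0,2],
    [0,0,-0.14,0,0,0,2],
    [0,0,-0.18,0,0,0,2],
    [0,0,-0.24,0,0,0,2],
    [0,0,-0.3,0,0,0,2],
    [0,0,-0.36,0,0,0,2],
    [0,0,-0.36,0,0,0,2],
    [0,0,-0.36,0,0,0,2],
    [0,0,-0.36,0,0,0,2]
  ]
}}

```text
time: 5.1
ee_pos: [0.5546, -0.2204, 0.2914]
eef_rot: [[-0.991, -0.134, -0.002], [-0.134, 0.991, 0.001], [0.002, 0.001, -1.0]]
wrist_force: [0.5, -0.4, -1.8]
gripper_width: 0.257
gripper_force: 30.0
```

```bash
python3 - <<'E'
from h import *
st=robot.read_state();print(st['ee_pos'],st['wrist_force'],st['gripper_width'])
f=snap('scene','s1');x=st['ee_pos']
u=proj(f,[x,x-[0,0,.1]]);print(u)
a,b=(u.mean(0)-[50,40]).astype(int)
cv2.imwrite('pics/s1c.png',cv2.convertScaleAbs(cv2.resize(f['img'][b:b+80,a:a+100],None,fx=7,fy=7,interpolation=cv2.INTER_CUBIC),alpha=1.5)[:,:,::-1]);print(a,b)
E
```

```text
[ 0.55463976 -0.22039259  0.29140061] [ 0.4572021  -0.41557024 -1.77741906] 0.25675045830028725
[[165.46066348 124.80405614]
 [170.22480021 150.16493047]]
117 97
```

View pics/s1c.png

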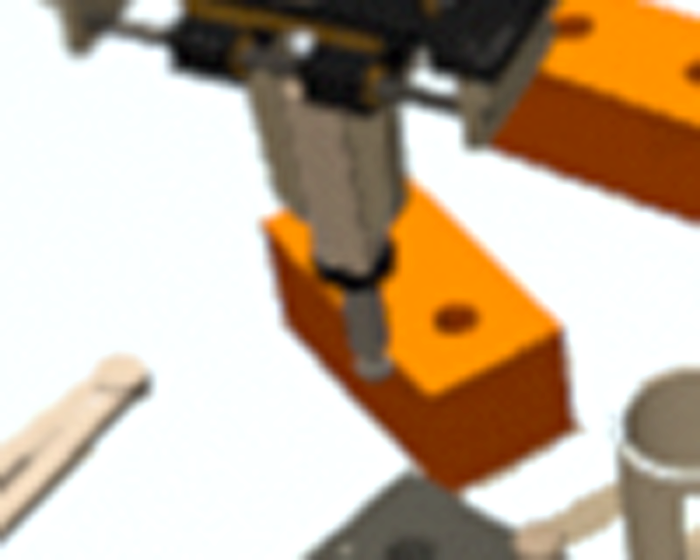

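The view shows the probe upright between the fingers, with its foot at about (375,370) in the crop. A tip 98 mm below the TCP projects to (371,369), so they agree. Next I'll work out the hover over the bar.

```bash
cat >> h.py <<'E'
A=np.array([.566,.1222,.07]);B=np.array([.5822,.2501,.07])
def plate(A=A,B=B):
    y=(B-A);y[2]=0;y/=np.linalg.norm(y);h=np.array([y[1],-y[0],0]);c,s=np.cos(np.pi/12),np.sin(np.pi/12)
    x=h*c+np.array([0,0,s]);return np.c_[x,y,np.cross(x,y)],(A+B)/2
L=.0983
def pose(px,py,h):
    R,c=plate();Rt=np.c_[-R[:,0],R[:,1],-R[:,2]]
    return c+R@[px,py,h+L],Rt
def tip(st):
    R,c=plate();return R.T@(np.array(st['ee_pos'])+np.array(st['eef_rot'])[:,2]*L-c)*1000
E
python3 - <<'E'
from h import *
R,c=plate();print(R.round(3),c);p=pose(0,-.065,.05);print(p[0],to(*p))
f=load('w0');print(onz(f,[(278.5,240.5)],.07))
E
```

```text
[[ 0.958  0.126 -0.257]
 [-0.121  0.992  0.033]
 [ 0.259  0.     0.966]] [0.5741  0.18615 0.07   ]
[0.52785363 0.12648831 0.2132468 ] (array([-2.  , 34.73,  7.84]), array([ 0.0348, -0.2621,  0.2586]))
[[0.56095676 0.12479323 0.07      ]]
```

In the tool's units: 34.7 cm / 50 = 0.694, 32 cm / 50 = 0.64, -0.262 rad / 2 = -0.131.

Request:
{"name": "play_rows", "arguments": {
  "targets": [
    [0,0.08,0,0,0,0,2],
    [0,0.16,0,0,0,0,2],
    [0,0.24,0,0,0,0,2],
    [-0.02,0.32,0.04,0.005,-0.04,0.04,2],
    [-0.02,0.4,0.08,0.01,-0.08,0.08,2],
    [-0.04,0.48,0.12,0.015,-0.12,0.12,2],
    [-0.04,0.56,0.14,0.0175,-0.131,0.1295,2],
    [-0.04,0.64,0.156,0.0175,-0.131,0.1295,2],
    [-0.04,0.694,0.156,0.0175,-0.131,0.1295,2],
    [-0.04,0.694,0.156,0.0175,-0.131,0.1295,2],
    [-0.04,0.694,0.156,0.0175,-0.131,0.1295,2],
    [-0.04,0.694,0.156,0.0175,-0.131,0.1295,2]
  ]
}}

```text
time: 6.35
ee_pos: [0.5284, 0.1253, 0.2142]
eef_rot: [[-0.958, 0.127, 0.258], [0.122, 0.992, -0.034], [-0.26, -0.001, -0.966]]
wrist_force: [0.1, -0.4, -1.1]
gripper_width: 0.253
gripper_force: 30.0
```

```bash
python3 - <<'E'
from h import *
st=robot.read_state();R,c=plate();print(tip(st),R.T@st['wrist_force'],np.degrees(np.arccos(-st['eef_rot'][:,2]@R[:,2])),to(*pose(0,-.065,.02)))
w=snap('wrist','w2');s=snap('scene','s2');t=snap('top','t2')
u=proj(s,A+R[:,2]*.05);print(u)
cr=lambda i,a,b,W,H,k:cv2.resize(i[b:b+H,a:a+W],(W*k,H*k),interpolation=cv2.INTER_CUBIC)
img=np.vstack([np.hstack([cr(s['img'],240,175,100,75,4),cr(t['img'],160,130,100,75,4)]),np.hstack([cv2.resize(w['img'],(400,300)),cr(w['img'],180,160,200,150,2)])])
cv2.imwrite('pics/m2.png',cv2.convertScaleAbs(img,alpha=1.3)[:,:,::-1])
E
```

```text
[  0.9867911  -66.20805813  50.7793126 ] [-0.11275916 -0.33981298 -1.08791119] 0.10120672938964877 (array([0.09, 0.11, 3.08]), array([-0.0013,  0.0012, -0.0006]))
[[273.52661953 205.2281937 ]]
```

View pics/m2.png

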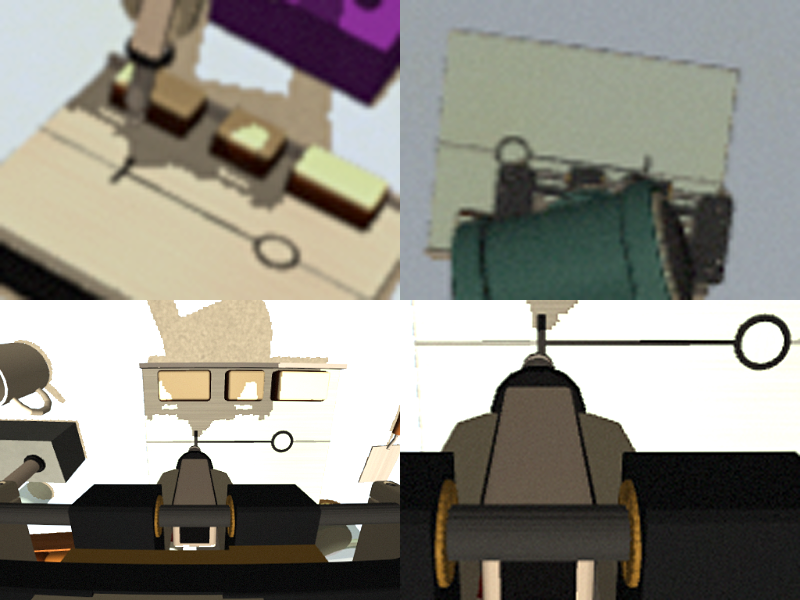

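The wrist view shows the bar crossing at panel (541,341), the ring centre at (762,341) and the foot just in front of the bar at (538,358). I'll measure the marks on the plate plane.

```bash
python3 - <<'E'
from h import *
f=load('w2');R,c=plate();st=robot.read_state()
o,d=ray(f,[(180+141/2,160+41.5/2),(180+362/2,160+41.5/2)])
n=R[:,2];X=o+d*(((c-o)@n)/(d@n))[:,None];print(X,(R.T@(X-c).T).T*1000,np.linalg.norm(X[0]-X[1]))
T=st['ee_pos']+st['eef_rot'][:,2]*L
print('tip px in panel',(proj(f,[T,T-st['eef_rot'][:,2]*.005])-[180,160])*2+[400,300])
E
```

```text
[[0.56568378 0.12263826 0.06990118]
 [0.58196945 0.25226147 0.06986594]] [[-3.81796020e-01 -6.40658876e+01  4.63543725e-14]
 [-5.17974878e-01  6.65763055e+01 -1.85575343e-14]] 0.13064226406289847
tip px in panel [[536.94387705 367.62816592]
 [536.94112219 370.37624993]]
```

Request:
{"name": "play_rows", "arguments": {
  "targets": [
    [0.002,0.004,0.03,0,0,0,2],
    [0.002,0.004,0.06,0,0,0,2],
    [0.002,0.004,0.08,0,0,0,2],
    [0.002,0.004,0.086,0,0,0,2],
    [0.002,0.004,0.086,0,0,0,2],
    [0.002,0.004,0.086,0,0,0,2]
  ]
}}

```text
time: 7.1
ee_pos: [0.5389, 0.1267, 0.1732]
eef_rot: [[-0.958, 0.126, 0.259], [0.122, 0.992, -0.033], [-0.261, -0.001, -0.965]]
wrist_force: [-0.5, 1.1, -1.8]
gripper_width: 0.258
gripper_force: 30.0
```

```bash
cat > st.py <<'E'
from h import *
st=robot.read_state();R,c=plate();print('t',st['time'],'tip',tip(st).round(2),'F',(R.T@st['wrist_force']).round(2),'ang',np.degrees(np.arccos(-st['eef_rot'][:,2]@R[:,2])).round(2))
E
python3 st.py
```

```text
t 7.1 tip [  0.38 -63.43   8.49] F [-1.05  0.99 -1.58] ang 0.13
```

In the tool's units: 0.75 cm / 50 = 0.015, 0.6 cm / 50 = 0.012.

Request:
{"name": "play_rows", "arguments": {
  "targets": [
    [0,0,0.004,0,0,0,2],
    [0,0,0.008,0,0,0,2],
    [0,0,0.012,0,0,0,2],
    [0,0,0.015,0,0,0,2],
    [0,0,0.015,0,0,0,2],
    [0,0,0.015,0,0,0,2]
  ]
}}

```text
time: 7.7
ee_pos: [0.5407, 0.1264, 0.1656]
eef_rot: [[-0.958, 0.126, 0.258], [0.122, 0.992, -0.034], [-0.26, -0.001, -0.965]]
wrist_force: [0.7, -0.2, -1.2]
gripper_width: 0.257
gripper_force: 30.0
```

```bash
cat >> st.py <<'E'
F=[]
for i in range(6): imaging.grab_frame('wrist');F.append(R.T@robot.read_state()['wrist_force'])
print(np.mean(F,0).round(2),np.std(F,0).round(2))
E
python3 st.py
```

```text
t 7.7 tip [  0.13 -63.51   0.69] F [ 0.38 -0.15 -1.35] ang 0.11
[-0.37  0.05 -1.19] [0.35 0.29 0.46]
```

In the tool's units: 0.3 cm / 50 = 0.006, 0.2 cm / 50 = 0.004.

Request:
{"name": "play_rows", "arguments": {
  "targets": [
    [0,0,0.002,0,0,0,2],
    [0,0,0.004,0,0,0,2],
    [0,0,0.006,0,0,0,2],
    [0,0,0.006,0,0,0,2],
    [0,0,0.006,0,0,0,2]
  ]
}}

```text
time: 8.5
ee_pos: [0.5415, 0.1264, 0.1628]
eef_rot: [[-0.958, 0.126, 0.259], [0.122, 0.992, -0.033], [-0.261, -0.001, -0.965]]
wrist_force: [-0.1, 0.4, 0.4]
gripper_width: 0.259
gripper_force: 30.0
```

```bash
python3 st.py
```

```text
t 8.5 tip [  0.25 -63.45  -2.21] F [-0.03  0.41  0.47] ang 0.12
[0.32 0.35 0.24] [0.47 0.54 0.51]
```

Request:
{"name": "play_rows", "arguments": {
  "targets": [
    [0,0,0.002,0,0,0,2],
    [0,0,0.004,0,0,0,2],
    [0,0,0.006,0,0,0,2],
    [0,0,0.006,0,0,0,2],
    [0,0,0.006,0,0,0,2]
  ]
}}

```text
time: 9.3
ee_pos: [0.5423, 0.1263, 0.1599]
eef_rot: [[-0.958, 0.126, 0.259], [0.121, 0.992, -0.033], [-0.261, -0.001, -0.965]]
wrist_force: [0.8, 0.2, 2.7]
gripper_width: 0.258
gripper_force: 30.0
```

```bash
python3 st.py;  python3 - <<'E'
from h import *
f=snap('wrist','w3');cv2.imwrite('pics/w3c.png',cv2.resize(f['img'][140:240,190:390],None,fx=4,fy=4,interpolation=cv2.INTER_CUBIC)[:,:,::-1])
E
```

```text
t 9.3 tip [  0.26 -63.44  -5.21] F [1.45 0.34 2.43] ang 0.12
[0.84 0.5  2.09] [0.36 0.44 0.6 ]
```

View pics/w3c.png

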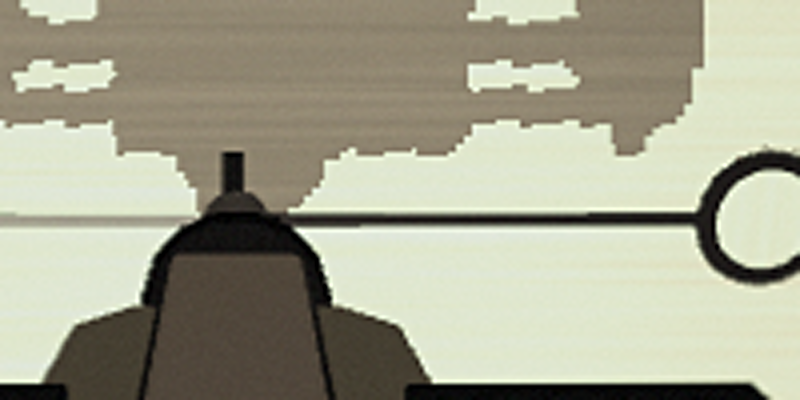

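The foot sits on the bar, with its far edge at crop (234,192), the seam at row 218 and the bar end at row 152. The ring's centre is near (768,217). I'll check the foot's offset against those.

```bash
python3 - <<'E'
from h import *
f=load('w3');R,c=plate();st=robot.read_state()
k=lambda L:[(190+(u+.5)/4-.5,140+(v+.5)/4-.5) for u,v in L]
def onp(uv,h=0):
    o,d=ray(f,k(uv));n=R[:,2];X=o+d*(((c+n*h-o)@n)/(d@n))[:,None];return ((X-c)@R*1000).round(2)
print('bar end, seam at bar, seam right, ring in-left edge/ out-left',onp([(233,152),(233,218),(680,218),(696,217),(715,217),(762,151),(762,284)]))
print('foot far edge as h=0, 5mm',onp([(234,192)]),onp([(234,192)],.005))
E
```

```text
bar end, seam at bar, seam right, ring in-left edge/ out-left [[-16.86 -64.2   -0.  ]
 [ -0.5  -64.2   -0.  ]
 [ -0.54  45.06   0.  ]
 [ -0.79  49.    -0.  ]
 [ -0.79  53.73  -0.  ]
 [-17.32  63.35  -0.  ]
 [ 16.56  67.75  -0.  ]]
foot far edge as h=0, 5mm [[ -7.01 -63.96  -0.  ]] [[ -8.28 -63.95   5.  ]]
```

In the tool's units: 2.2 cm / 50 = 0.044, 0.03 cm / 50 = 0.0006.

Request:
{"name": "play_rows", "arguments": {
  "targets": [
    [0,0.002,0,0,0,0,2],
    [0,0.006,0,0,0,0,2],
    [0,0.01,0,0,0,0,2],
    [0,0.014,0,0,0,0,2],
    [0.0006,0.018,0,0,0,0,2],
    [0.0006,0.022,0,0,0,0,2],
    [0.0006,0.026,0,0,0,0,2],
    [0.0006,0.03,0,0,0,0,2],
    [0.0006,0.034,0,0,0,0,2],
    [0.0006,0.038,0,0,0,0,2],
    [0.0006,0.042,0,0,0,0,2],
    [0.0006,0.044,0,0,0,0,2]
  ]
}}

```text
time: 10.85
ee_pos: [0.5447, 0.1483, 0.1597]
eef_rot: [[-0.958, 0.126, 0.258], [0.121, 0.992, -0.033], [-0.26, -0.001, -0.965]]
wrist_force: [-1.3, -1.5, 1.6]
gripper_width: 0.253
gripper_force: 30.0
```

```bash
python3 st.py
```

```text
t 10.85 tip [ -0.17 -41.29  -5.32] F [-0.67 -1.7   1.8 ] ang 0.11
[-0.33 -0.05  1.64] [0.4  0.68 0.46]
```

In the tool's units: 2.4 cm / 50 = 0.048, 2.2 cm / 50 = 0.044.

Request:
{"name": "play_rows", "arguments": {
  "targets": [
    [0,0.004,0,0,0,0,2],
    [0,0.008,0,0,0,0,2],
    [0,0.012,0,0,0,0,2],
    [0,0.016,0,0,0,0,2],
    [0,0.02,0,0,0,0,2],
    [0,0.024,0,0,0,0,2],
    [0,0.028,0,0,0,0,2],
    [0,0.032,0,0,0,0,2],
    [0,0.036,0,0,0,0,2],
    [0,0.04,0,0,0,0,2],
    [0,0.044,0,0,0,0,2],
    [0,0.048,0,0,0,0,2]
  ]
}}

```text
time: 12.35
ee_pos: [0.5478, 0.1721, 0.1597]
eef_rot: [[-0.958, 0.126, 0.258], [0.122, 0.992, -0.033], [-0.261, -0.001, -0.965]]
wrist_force: [-0.6, -2.1, 2.1]
gripper_width: 0.255
gripper_force: 30.0
```

In the tool's units: 2.4 cm / 50 = 0.048, 2.2 cm / 50 = 0.044.

Request:
{"name": "play_rows", "arguments": {
  "targets": [
    [0,0.004,0,0,0,0,2],
    [0,0.008,0,0,0,0,2],
    [0,0.012,0,0,0,0,2],
    [0,0.016,0,0,0,0,2],
    [0,0.02,0,0,0,0,2],
    [0,0.024,0,0,0,0,2],
    [0,0.028,0,0,0,0,2],
    [0,0.032,0,0,0,0,2],
    [0,0.036,0,0,0,0,2],
    [0,0.04,0,0,0,0,2],
    [0,0.044,0,0,0,0,2],
    [0,0.048,0,0,0,0,2]
  ]
}}

```text
time: 13.55
ee_pos: [0.5508, 0.1959, 0.1597]
eef_rot: [[-0.958, 0.126, 0.258], [0.122, 0.992, -0.033], [-0.261, -0.001, -0.965]]
wrist_force: [-1.0, -1.8, 1.6]
gripper_width: 0.258
gripper_force: 30.0
```

```bash
python3 st.py;  python3 - <<'E'
from h import *
f=snap('wrist','w4');cv2.imwrite('pics/w4c.png',cv2.resize(f['img'][140:240,190:390],None,fx=4,fy=4,interpolation=cv2.INTER_CUBIC)[:,:,::-1])
E
```

```text
t 13.55 tip [-0.12  6.69 -5.33] F [-0.29 -1.9   1.78] ang 0.11
[-0.56  0.05  2.07] [0.44 1.08 0.25]
```

View pics/w4c.png

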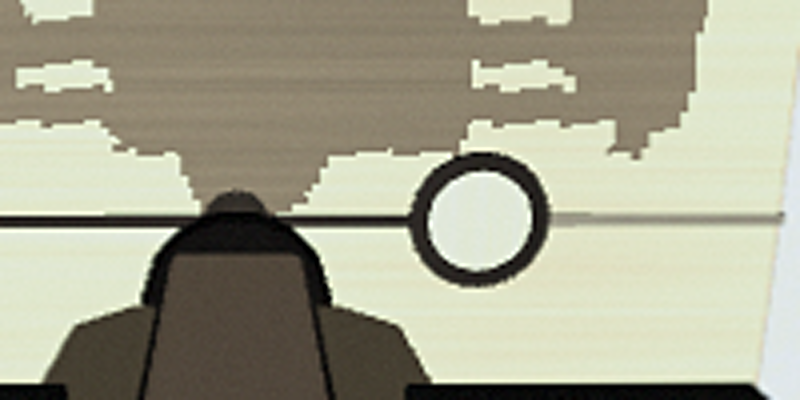

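The foot is still on the seam, with its far edge at (235,192) and the seam at row 219. The ring's centre is at (480,219), which leaves 60 mm, as planned.

In the tool's units: 2.4 cm / 50 = 0.048, 1.2 cm / 50 = 0.024.

Request:
{"name": "play_rows", "arguments": {
  "targets": [
    [0,0.004,0,0,0,0,2],
    [0,0.008,0,0,0,0,2],
    [0,0.012,0,0,0,0,2],
    [0,0.016,0,0,0,0,2],
    [0,0.02,0,0,0,0,2],
    [0,0.024,0,0,0,0,2],
    [0,0.028,0,0,0,0,2],
    [0,0.032,0,0,0,0,2],
    [0,0.036,0,0,0,0,2],
    [0,0.04,0,0,0,0,2],
    [0,0.044,0,0,0,0,2],
    [0,0.048,0,0,0,0,2]
  ]
}}

```text
time: 15.1
ee_pos: [0.5538, 0.2197, 0.1597]
eef_rot: [[-0.958, 0.126, 0.258], [0.122, 0.992, -0.033], [-0.261, -0.001, -0.965]]
wrist_force: [-0.6, -1.7, 2.5]
gripper_width: 0.255
gripper_force: 30.0
```

In the tool's units: 2.4 cm / 50 = 0.048, 2.2 cm / 50 = 0.044.

Request:
{"name": "play_rows", "arguments": {
  "targets": [
    [0,0.004,0,0,0,0,2],
    [0,0.008,0,0,0,0,2],
    [0,0.012,0,0,0,0,2],
    [0,0.016,0,0,0,0,2],
    [0,0.02,0,0,0,0,2],
    [0,0.024,0,0,0,0,2],
    [0,0.028,0,0,0,0,2],
    [0,0.032,0,0,0,0,2],
    [0,0.036,0,0,0,0,2],
    [0,0.04,0,0,0,0,2],
    [0,0.044,0,0,0,0,2],
    [0,0.048,0,0,0,0,2]
  ]
}}

```text
time: 16.3
ee_pos: [0.5568, 0.2436, 0.1597]
eef_rot: [[-0.958, 0.126, 0.258], [0.122, 0.992, -0.033], [-0.261, -0.001, -0.965]]
wrist_force: [-1.1, -2.1, 2.5]
gripper_width: 0.257
gripper_force: 30.0
```

In the tool's units: 1.2 cm / 50 = 0.024, 1.1 cm / 50 = 0.022.

Request:
{"name": "play_rows", "arguments": {
  "targets": [
    [0,0.004,0,0,0,0,2],
    [0,0.008,0,0,0,0,2],
    [0,0.012,0,0,0,0,2],
    [0.0004,0.016,0,0,0,0,2],
    [0.0004,0.02,0,0,0,0,2],
    [0.0004,0.022,0,0,0,0,2],
    [0.0004,0.024,0,0,0,0,2],
    [0.0004,0.024,0,0,0,0,2],
    [0.0004,0.024,0,0,0,0,2],
    [0.0004,0.024,0,0,0,0,2]
  ]
}}

```text
time: 17.3
ee_pos: [0.5582, 0.2554, 0.1597]
eef_rot: [[-0.958, 0.126, 0.258], [0.122, 0.992, -0.033], [-0.261, -0.0, -0.965]]
wrist_force: [-1.2, -0.3, 1.7]
gripper_width: 0.256
gripper_force: 30.0
```

```bash
python3 st.py;  python3 - <<'E'
from h import *
f=snap('wrist','w5');cv2.imwrite('pics/w5c.png',cv2.resize(f['img'][140:240,190:390],None,fx=4,fy=4,interpolation=cv2.INTER_CUBIC)[:,:,::-1])
E
```

```text
t 17.3 tip [-0.3  66.66 -5.34] F [-0.66 -0.42  1.91] ang 0.11
[-0.81  0.6   2.  ] [0.54 0.39 0.68]
```

View pics/w5c.png

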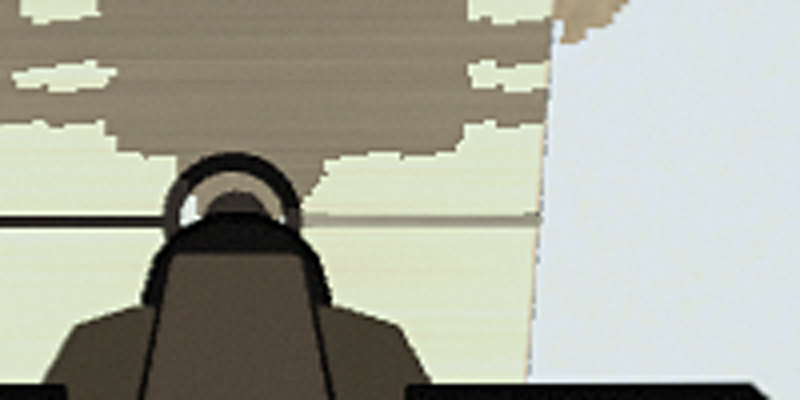

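The foot is centred in the ring: foot at (235,192), ring spanning columns 163–302. I'll hold for just over two seconds and hand in.

Request:
{"name": "play_rows", "arguments": {
  "targets": [
    [0,0,0,0,0,0,2],
    [0,0,0,0,0,0,2],
    [0,0,0,0,0,0,2],
    [0,0,0,0,0,0,2],
    [0,0,0,0,0,0,2],
    [0,0,0,0,0,0,2],
    [0,0,0,0,0,0,2],
    [0,0,0,0,0,0,2],
    [0,0,0,0,0,0,2],
    [0,0,0,0,0,0,2],
    [0,0,0,0,0,0,2],
    [0,0,0,0,0,0,2]
  ]
}}

```text
time: 18.85
ee_pos: [0.5582, 0.2553, 0.1597]
eef_rot: [[-0.958, 0.126, 0.258], [0.122, 0.992, -0.033], [-0.261, -0.001, -0.965]]
wrist_force: [-1.2, 1.9, 0.8]
gripper_width: 0.261
gripper_force: 30.0
```

Request:
{"name": "play_rows", "arguments": {
  "targets": [
    [0,0,0,0,0,0,2],
    [0,0,0,0,0,0,2],
    [0,0,0,0,0,0,2],
    [0,0,0,0,0,0,2],
    [0,0,0,0,0,0,2],
    [0,0,0,0,0,0,2],
    [0,0,0,0,0,0,2],
    [0,0,0,0,0,0,2],
    [0,0,0,0,0,0,2],
    [0,0,0,0,0,0,2],
    [0,0,0,0,0,0,2],
    [0,0,0,0,0,0,2]
  ]
}}

```text
time: 20.05
ee_pos: [0.5582, 0.2553, 0.1596]
eef_rot: [[-0.958, 0.126, 0.258], [0.121, 0.992, -0.033], [-0.261, -0.001, -0.965]]
wrist_force: [-0.6, 2.8, 2.5]
gripper_width: 0.257
gripper_force: 30.0
```

```bash
python3 st.py; python3 -c "
from station import robot
print(robot.hand_in())"
```

```text
t 20.05 tip [-0.29 66.53 -5.38] F [-0.25  2.7   2.63] ang 0.11
[-0.7   2.1   1.93] [0.27 0.24 0.31]
the job is handed in; nothing more can be done
None
```

I slid the probe along the seam from the cross bar to the ring and held it there over 2 s, square and about 5 mm in by arm position and force; it is handed in still gripped, with no verdict returned.

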